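Nest the wax cups in their stand

TASK

Lift the shoe brush off the blue stand and lay it on the shelf or a mat, bristles down and clear of the stand. Then set the two stainless cups gently into the tapered sockets they fit, the large one in the large socket and the small one in the small socket, each settled fully home and upright. Leave the bottle, the tin and the ski tool where they are.

Things in the scene. Friction and masses are not known exactly. Their poses are not given: they have to be found in the camera images.
- stand: Blue plastic stand fixed to the shelf. Origin at shelf level half-way between its sockets, z up. Base 10 mm thick, x -55 to 55, y -102 to 182 mm. Two open tapered sockets at y = -55 (large) and y = +55 (small), rims 65 mm above the shelf. At the +y end an empty iron slot: two cheeks 84 mm along x, 10 mm thick, centred at y = 122 and 172, 91 mm high.
- large_seat (a point): Centre of the large socket's mouth, at its rim 65 mm above the shelf; axes as the stand's. Mouth 55 mm inside diameter, narrowing 0.4 mm per mm of depth, 53 mm deep, rim lip 67 mm outside. Fully home, the large cup rests on the taper: its underside about 48 mm below this point, its top 47 mm above.
- small_seat (a point): Centre of the small socket's mouth, at its rim 65 mm above the shelf; axes as the stand's. Mouth 40 mm inside diameter, narrowing 0.4 mm per mm of depth, 47 mm deep, rim lip 52 mm outside. Fully home, the small cup rests on the taper: its underside about 39 mm below this point, its top 43 mm above.
- large_cup_mid (a point): Large stainless cup upright on one of the mats; point on its axis half-way up, z up. 95 mm high, about 0.28 kg (varies). Underside 36 mm diameter, widening evenly to 58 mm at 56 mm up; from 60 mm up to the rim a straight band 62 to 63 mm in diameter, to grip. Wall 3 mm, open above, inner floor 56 mm up.
- small_cup_mid (a point): Small stainless cup upright on the other mat; point on its axis half-way up, z up. 82 mm high, about 0.18 kg (varies). Underside 24 mm diameter, widening evenly to 43 mm at 47 mm up; from 51 mm up to the rim a straight band 48 to 49 mm in diameter, to grip. Wall 3 mm, open above, inner floor 47 mm up.
- brush_mid (a point): Wooden shoe brush lying bristles down across both socket rims; point at its middle, half-way up. 160 mm long (its x), 45 mm high, about 0.22 kg (varies). Wooden back from 20 to 45 mm up: 48 mm wide over the middle 80 mm, 38 mm wide at the ends; stiff bristle block below, 140 x 36 mm. z up, away from the bristles.
- bottle: Bystander: white plastic bottle, 54 mm diameter, 165 mm high, standing on the left mat beside a cup. Origin at the centre of its underside.
- tin: Bystander: closed aluminium tin, 66 mm diameter, 75 mm high, standing on the right mat beside a cup. Origin at the centre of its underside.
- ski_tool: Bystander: folded aluminium ski tool with hex bits, 110 mm along its x, 36 mm along its y, 22 mm high, lying on the shelf between the robot and the stand. Origin at the centre of its underside.
- mat_left: Black rubber mat fixed to the shelf on the left (+y), 230 mm along its x, 120 mm along its y, 4 mm thick. Origin at the centre of its underside.
- mat_right: Black rubber mat fixed to the shelf on the right (-y), same size as the left one. Origin at the centre of its underside.
Things that resemble listed ones, but are neither listed nor needed, are in the scene too. Of the things like the part that bears brush_mid, leave any that is pink or red; of the rest the larger one is meant.

How it is judged:
On the way, in this order (a step that is already met when the one before it is completed fails the run):
1. the brush is lifted clear of the stand (height (world z) of brush_mid above 0.105 m and contact force between brush and stand below 0.05 N), for 0.1 s.
2. the brush lies released on the shelf or a mat, bristles down, clear of the stand (height (world z) of brush_mid below 0.031 m and angle between brush_mid's own z axis and vertical below 0.15 rad and contact force between brush and stand below 0.05 N and contact force between brush and the fingers below 0.05 N and linear speed of brush below 0.03 m/s), for 0.2 s.
At the end, for the whole second after the job is handed in: The brush lies bristles down on the shelf or a mat (within 0.15 rad of level), not touching the stand. Each cup stands in the socket of its size, centred within 4 mm, upright within 0.06 rad and within about 4.5 mm of its fully seated height. All are at rest (height (world z) of brush_mid below 0.031 m and angle between brush_mid's own z axis and vertical below 0.15 rad and contact force between brush and stand below 0.05 N and horizontal distance between large_cup_mid and large_seat below 0.004 m and z of large_cup_mid in the frame of large_seat between -0.0055 and 0.0035 m and angle between each of large_cup_mid, small_cup_mid's own z axis and vertical below 0.06 rad and horizontal distance between small_cup_mid and small_seat below 0.004 m and z of small_cup_mid in the frame of small_seat between -0.003 and 0.006 m and linear speed of each of large_cup, small_cup, brush below 0.02 m/s).
It fails at once if a cup is dropped or rammed into the stand (over 150 N in total on the walls of the taper, which wedging makes several times the push) (contact force between any of large_cup, small_cup and stand above 150 N).
It fails at once if the bottle, the tin or the ski tool is shifted by more than 20 mm or tipped (distance of any of bottle, tin, ski_tool from where it was at the start of the episode above 0.02 m or angle between any of bottle, tin, ski_tool's own z axis and vertical above 0.3 rad).
It also fails if it takes over 67 s, if anything falls off the work surface, if the arm or the gripper's body presses on something with over 40 N, if the wrist force passes 120 N, or if a joint passes its speed limit or range.

ROBOT

A 6-joint arm with a two-finger parallel gripper is mounted at the origin on the work surface. World frame = base frame: x ahead of the robot, y to its left, z up, the work surface at z = 0. Lengths are in m, angles in rad, forces in N, time in s.
With the tool pointing down it reaches from about 0.3 to 0.825 m from the base axis. Payload 5.4 kg.
Tool frame: the origin (TCP) lies between the finger pads; the fingertips stand 25 mm ahead of it and the grasp point (between the pads) lies 6 mm ahead of it; z points along the fingers, x is the direction in which the jaws open and shut, and the axes are right-handed (so a half turn about z gives the same grasp; the last joint's range is limited). The gripper opens to 92 mm and grips with 3 to 60 N. Pads are 20 mm wide; open, the fingers measure 128 mm over their backs; the gripper's body (75 mm by 189 mm) begins 69 mm behind the grasp point.
Start: joints at [0.906, 0.158, 1.597, -0, 1.386, -0.21], TCP at [0.253, 0.517, 0.24] pointing down, gripper open.
Joint ranges: [-2.91, 2.91], [-0.94, 2.29], [0.18, 2.7], [-1.29, 4.43], [0.17, 2.64], [-3, 3]. Speed limits (rad/s): [2.57, 2.57, 3.14, 3.14, 3.14, 3.14].

INTERFACE

Orientations are given as a unit quaternion [w, x, y, z].
In Python, from plant import * gives the robot as it stands.
- The arm moves only by the shell command python3 -m creep 'ROWS' [OPENING]. ROWS is JSON, a list of rows, each a list of 6 numbers: the shift along the tool's x, y, z as a fraction of full scale, then the turn, a rotation vector about the tool's x, y, z as a fraction of full scale. In form: [[tx, ty, tz, wx, wy, wz], ...]. A call has 1 to 12 rows; each row is the pose to reach, as a shift and turn from the pose commanded when the call began, along the tool's axes at that moment, turning the shorter way round; what a row does not reach only later rows make up. Full scale, the value 1, is 0.3 m for a shift and pi rad for a turn. A row lasts 1/12 s, in which the tool goes at most 41.7 mm and 7.16 degrees, less where a joint would pass 70% of its speed; a pose out of reach is approached as far as the arm can. A call with a number of a shift or a turn outside -1 to 1 is refused whole. A call with a gripper value outside its range is refused whole. OPENING is the opening, from 0 (shut) to 1 (fully open), set as the call begins (- or left out, the last holds). The fingers move at their own pace and stop on an object; the grip force is fixed at half the most. Time passes only in rows, so rows that repeat a pose let the fingers close. It gives the time, the measured TCP pose, the force and the opening at its end, in the units of the state.
- get_state(): the state, without advancing time (a new reading comes with each control period).
- snapshot(name): name is "scene" or "top" or "wrist"; returns the picture (400x640x3 uint8, red, green, blue); there is no depth.
- camera_params(name): a dict with "intrinsics" (3x3 intrinsics, pixels), "world_from_camera" (4x4, takes a point from camera to world coordinates). Camera axes: x right, y up, looking along -z (the intrinsics and any distortion apply to the point x, -y, -z); pixel columns grow to the right and rows downward; lengths in m; the calibration is good to about 2 mm. A picture is of the moment at which its call begins: read the wrist's pose just before it. camera_params takes no time and is no camera call; for the wrist camera it gives the pose at the moment of the call.
- sign_off(): hands the job in, once; it reports no verdict.
The state is a dict: "t": time; "joint_pos": joint angles; "qd": joint speeds; "tau": joint torques, N m; "eef_pos": TCP position; "tcp_rot": TCP orientation; "wrist_force": force on the tool from outside, world axes, zero at the start; "ft_torque": the same for the moment, N m; "opening": finger opening in m.
Only numpy, scipy, OpenCV 4.12 (cv2) and the standard library are available. Lean on these libraries where they do the work, as an engineer would, in place of code of your own. Each camera call takes 0.05 s, during which the arm holds its last target. There are 200 camera calls.

## Working session

There is one attempt and no reset: what is moved stays moved. The work goes in short steps, Python scripts to look and compute and a shell command to move; the robot and the scene stay as the last step left them, time stands still between calls to the robot, and variables do not carry over. Pictures are saved under pics/ and viewed, about 8 in all and at most 12, crops included, and the job is handed in when it is done.

```bash
ls; mkdir -p pics
python3 - <<'E'
from plant import *
import cv2
for n in ("scene","top"):
    im=snapshot(n); cv2.imwrite(f"pics/{n}0.png",im[:,:,::-1])
    p=camera_params(n); print(n,p)
print(get_state())
E
```

```text
pics
scene {'intrinsics': array([[370.78085953,   0.        , 318.59549959],
       [  0.        , 370.78085953, 201.32025099],
       [  0.        ,   0.        ,   1.        ]]), 'world_from_camera': array([[ 0.02142548, -0.55837184,  0.82931408,  1.40169656],
       [ 0.99966144,  0.02421363, -0.00952356, -0.01018901],
       [-0.01476301,  0.82923736,  0.55870159,  0.61087243],
       [ 0.        ,  0.        ,  0.        ,  1.        ]])}
top {'intrinsics': array([[418.64029591,   0.        , 320.85616687],
       [  0.        , 418.64029591, 204.43842436],
       [  0.        ,   0.        ,   1.        ]]), 'world_from_camera': array([[ 7.84993514e-03,  9.88564613e-01, -1.50593440e-01,
         4.40825975e-01],
       [-9.99969134e-01,  7.81009934e-03, -8.55980271e-04,
         1.36726274e-02],
       [ 3.29957922e-04,  1.50595511e-01,  9.88595409e-01,
         1.06852458e+00],
       [ 0.00000000e+00,  0.00000000e+00,  0.00000000e+00,
         1.00000000e+00]])}
{'t': 0.1, 'joint_pos': array([ 9.05882250e-01,  1.59023033e-01,  1.59807285e+00,  5.69961467e-06,
        1.38621674e+00, -2.10124448e-01]), 'qd': array([ 5.56444279e-04, -1.11816743e-03, -2.91639567e-03,  4.19152668e-04,
        8.50754436e-04,  1.84219745e-05]), 'tau': array([ 7.43398959e-04, -3.86502492e+01, -3.22958958e+01,  7.04614352e-02,
        3.38986376e-02, -7.27383781e-05]), 'eef_pos': array([0.25228535, 0.51612155, 0.23871332]), 'tcp_rot': array([ 2.90539623e-04,  8.48313979e-01,  5.29492826e-01, -8.09424971e-04]), 'wrist_force': array([ 0.69215219, -0.61504856,  0.60534737]), 'ft_torque': array([0.08545938, 0.01631845, 0.01877836]), 'opening': 0.0919197479040261}
```

View pics/scene0.png

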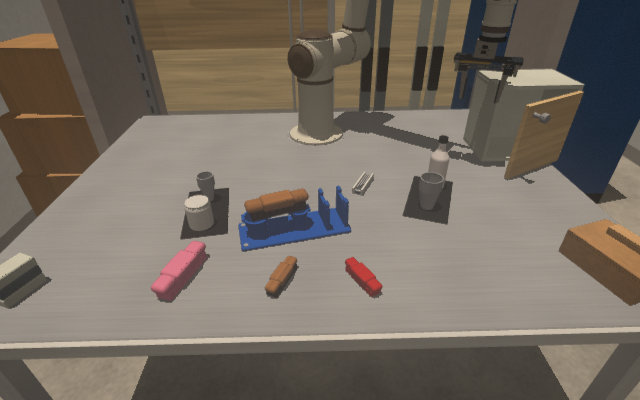

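View pics/top0.png

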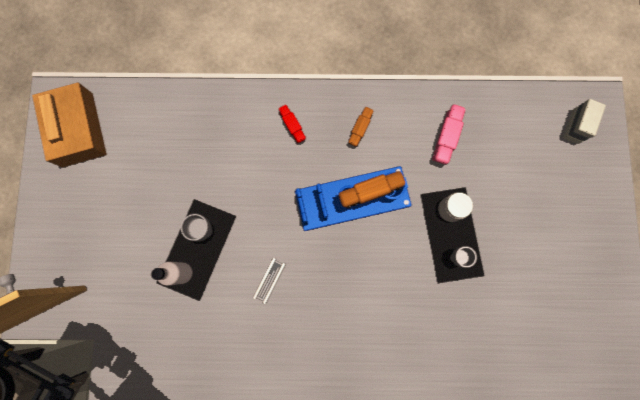

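The things like the brush, in the top view: brown on the stand (372,190), small brown on the shelf (361,127), pink (450,135), red (292,124). I choose the large brown one on the stand. Next come the measurements and a close crop of that choice.

```bash
cat > h.py <<'E'
import numpy as np, cv2
from plant import *
from scipy.spatial.transform import Rotation as R
def ray(p,uv):
    K,T=p["intrinsics"],p["world_from_camera"]
    uv=np.atleast_2d(uv).astype(float)
    d=np.c_[(uv[:,0]-K[0,2])/K[0,0],-(uv[:,1]-K[1,2])/K[1,1],-np.ones(len(uv))]
    return T[:3,3],d@T[:3,:3].T
def plane(p,uv,z):
    o,d=ray(p,uv); return o+d*((z-o[2])/d[:,2])[:,None]
def tri(*pu):  # (params,uv)...
    A=np.zeros((3,3));b=np.zeros(3);L=[]
    for p,uv in pu:
        o,d=ray(p,uv); d=d[0]/np.linalg.norm(d[0]); P=np.eye(3)-np.outer(d,d); A+=P;b+=P@o;L.append((o,P))
    x=np.linalg.solve(A,b); return x,[float(np.linalg.norm(P@(x-o))) for o,P in L]
def proj(p,X):
    T=np.linalg.inv(p["world_from_camera"]);c=np.atleast_2d(X)@T[:3,:3].T+T[:3,3];K=p["intrinsics"]
    return np.c_[K[0,2]+K[0,0]*c[:,0]/-c[:,2],K[1,2]-K[1,1]*c[:,1]/-c[:,2]]
def hsv(im): return cv2.cvtColor(im,cv2.COLOR_RGB2HSV)
def mask(im,lo,hi): return cv2.inRange(hsv(im),np.array(lo),np.array(hi))
def blobs(m,amin=60):
    c,_=cv2.findContours(m,cv2.RETR_EXTERNAL,cv2.CHAIN_APPROX_NONE)
    return [k for k in c if cv2.contourArea(k)>amin]
def steps(target,yaw_x=None):
    """target xyz TCP; yaw_x = world angle of tool x; prints tool-frame shift and turn in units"""
    s=get_state();w,x,y,z=s["tcp_rot"];r=R.from_quat([x,y,z,w])
    d=r.inv().apply(np.array(target)-s["eef_pos"])/0.3
    out=list(d)
    if yaw_x is not None:
        c,sn=np.cos(yaw_x),np.sin(yaw_x)
        t=R.from_matrix(np.array([[c,sn,0],[sn,-c,0],[0,0,-1]]))
        out+=list((r.inv()*t).as_rotvec()/np.pi)
    return np.round(out,4)
E
python3 - <<'E'
from h import *
ims={n:cv2.imread(f"pics/{n}0.png")[:,:,::-1].copy() for n in("scene","top")}
P={n:camera_params(n) for n in ims}
for n,im in ims.items():
    print(n)
    for nm,lo,hi,z in(("blue",(105,150,60),(125,255,255),.01),("brown",(3,120,60),(17,255,255),.1)):
        for k in blobs(mask(im,lo,hi)):
            r=cv2.minAreaRect(k)
            if not(200<r[0][0]<480 and r[0][1]>80):continue
            bx=cv2.boxPoints(r); print(nm,np.round(r[0]),np.round(r[1]),cv2.contourArea(k)); print(np.round(plane(P[n],np.r_[bx,[r[0]]],z)[:,:2],4).tolist())
a=cv2.resize(ims["top"][155:240,285:425],None,fx=5.5,fy=5.5,interpolation=cv2.INTER_CUBIC)
cv2.imwrite("pics/c1.png",a[:,:,::-1])
# cups rough
for nm,uv,z in(("large",(197,228),.099),("small",(463,257),.086),("tin",(456,206),.079),("bottle",(160,274),.165),("tool",(269,281),.02)): print(nm,plane(P["top"],uv,z).round(3))
im=snapshot("wrist");cv2.imwrite("pics/w0.png",im[:,:,::-1]);print(camera_params("wrist"))
s=get_state();print(s["eef_pos"])
E
```

```text
scene
blue [294. 227.] [23. 60.] 364.0
[[0.5982, -0.1545], [0.553, 0.007], [0.6554, 0.0152], [0.6935, -0.1338], [0.6274, -0.0676]]
brown [280. 273.] [12. 41.] 377.5
[[0.9181, -0.1103], [0.8287, -0.0686], [0.8505, -0.0487], [0.9359, -0.0914], [0.8857, -0.0807]]
brown [275. 198.] [11. 62.] 492.5
[[0.6272, -0.1882], [0.5664, -0.0378], [0.6163, -0.0312], [0.6721, -0.1759], [0.6218, -0.1101]]
top
blue [353. 198.] [ 42. 110.] 2912.0
[[0.6404, 0.0835], [0.7081, -0.1946], [0.601, -0.2164], [0.5352, 0.0577], [0.6206, -0.0669]]
brown [371. 189.] [20. 66.] 1089.0
[[0.6214, -0.0229], [0.6773, -0.1708], [0.6322, -0.1859], [0.5771, -0.0389], [0.6268, -0.1043]]
brown [360. 126.] [13. 41.] 411.0
[[0.7406, -0.0436], [0.8324, -0.0878], [0.8184, -0.1149], [0.7269, -0.0703], [0.7792, -0.079]]
large [[0.531 0.302 0.099]]
small [[ 0.469 -0.318  0.086]]
tin [[ 0.59  -0.308  0.079]]
bottle [[0.426 0.356 0.165]]
tool [[0.409 0.141 0.02 ]]
{'intrinsics': array([[325.96246654,   0.        , 319.57159932],
       [  0.        , 325.96246654, 195.80758973],
       [  0.        ,   0.        ,   1.        ]]), 'world_from_camera': array([[ 0.44053384, -0.86501639, -0.24015948,  0.18458044],
       [ 0.89773493,  0.42406287,  0.11934273,  0.54930498],
       [-0.0013907 , -0.26817407,  0.96336947,  0.38431585],
       [ 0.        ,  0.        ,  0.        ,  1.        ]])}
[0.25231778 0.51617789 0.23885826]
```

View pics/c1.png

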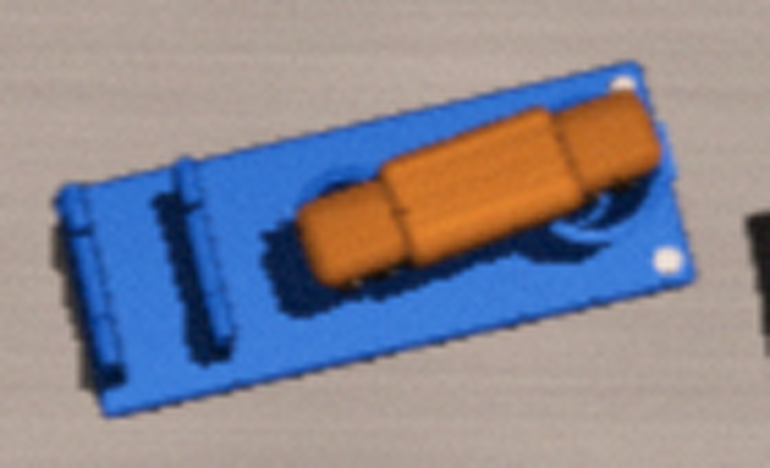

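The crop shows the large brown brush across both sockets, its middle at about (480,190) in the crop. The choice holds. Now the stand pose and the first move.

Run:
```python
from h import *
P=camera_params("top")
c=np.array([(638,62),(693,283),(105,415)])/5.5+[285,155]-0.4
X=plane(P,c,.01)[:,:2]; print(X.round(4))
# base corners local: (55,-102),(-55,-102),(-55,182)
L=np.array([(55,-102),(-55,-102),(-55,182)])/1000
A,B=L-L.mean(0),X-X.mean(0); th=np.arctan2((A[:,0]*B[:,1]-A[:,1]*B[:,0]).sum(),(A*B).sum())
Rm=np.array([[np.cos(th),-np.sin(th)],[np.sin(th),np.cos(th)]]);t=X.mean(0)-Rm@L.mean(0)
print("yaw",np.degrees(th),"org",t,"res mm",((L@Rm.T+t-X)*1000).round(1).tolist(),"large",Rm@[0,-.055]+t,"small",Rm@[0,.055]+t)
print(steps((.61,-.10,.26),np.radians(21)), steps((.53,.27,.24),np.radians(21)))
```

```text
[[ 0.7049 -0.1915]
 [ 0.5997 -0.2149]
 [ 0.5361  0.0576]]
yaw 13.013994029235459 org [ 0.62977126 -0.10498171] res mm [[1.4, -0.5], [-0.6, -1.9], [-0.9, 2.4]] large [ 0.64215666 -0.15856904] small [ 0.61738586 -0.05139438]
[-1.3216e+00  1.9732e+00 -6.9200e-02  1.0000e-04  5.0000e-04  2.3860e-01] [-3.306e-01  1.192e+00 -3.700e-03  1.000e-04  5.000e-04  2.386e-01]
```

```bash
python3 -m creep '[[-0.33,1,-0.07,0,0,0.239],[-0.33,1,-0.07,0,0,0.239],[-0.33,1,-0.07,0,0,0.239],[-0.33,1,-0.07,0,0,0.239],[-0.33,1,-0.07,0,0,0.239],[-0.33,1,-0.07,0,0,0.239],[-0.33,1,-0.07,0,0,0.239],[-0.33,1,-0.07,0,0,0.239],[-0.33,1,-0.07,0,0,0.239],[-0.33,1,-0.07,0,0,0.239]]'
python3 - <<'E'
from h import *
p=camera_params("wrist");im=snapshot("wrist");cv2.imwrite("pics/w1.png",im[:,:,::-1]);np.save("w1.npy",p)
print(proj(p,[.531,.302,.099]).round(),p["world_from_camera"][:3,3])
print(steps((.627,-.105,.26),np.radians(21)))
E
```

```text
t: 0.98
eef_pos: [0.4791, 0.2949, 0.2603]
tcp_rot: [-0.0, 0.984, 0.18, -0.0]
wrist_force: [0.1, 0.4, 0.4]
opening: 0.0916
[[372. 197.]] [0.45240775 0.36523516 0.40570804]
[-1.290e-02  1.425e+00 -3.000e-04 -2.000e-04  3.000e-04 -7.000e-04]
```

View pics/w1.png

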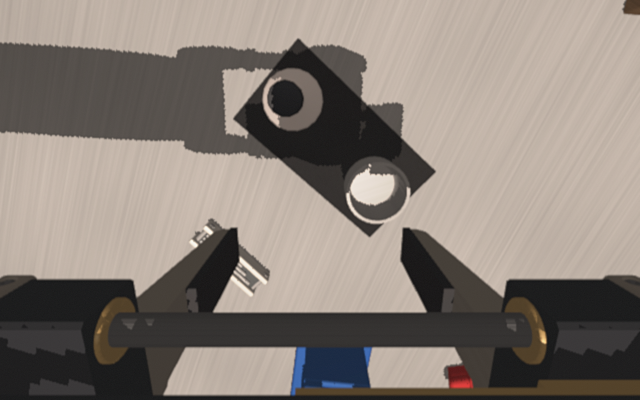

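Wrist view: large cup rim at (377,190), bottle at (290,98), ski tool at (230,255). Moving on over the brush.

```bash
python3 -m creep '[[0,1,0,0,0,0],[0,1,0,0,0,0],[0,1,0,0,0,0],[0,1,0,0,0,0],[0,1,0,0,0,0],[0,1,0,0,0,0],[0,1,0,0,0,0],[0,1,0,0,0,0]]' >/dev/null
python3 -m creep '[[0,0.425,0,0,0,0],[0,0.425,0,0,0,0],[0,0.425,0,0,0,0],[0,0.425,0,0,0,0],[0,0.425,0,0,0,0],[0,0.425,0,0,0,0],[0,0.425,0,0,0,0]]'
python3 - <<'E'
from h import *
p=camera_params("wrist");im=snapshot("wrist");cv2.imwrite("pics/w2.png",im[:,:,::-1]);np.save("w2.npy",p)
E
python3 -m creep '[[0,0.2,0,0,0,0],[0,0.2,0,0,0,0],[0,0.2,0,0,0,0],[0,0.2,0,0,0,0]]'
python3 - <<'E'
from h import *
p=camera_params("wrist");im=snapshot("wrist");cv2.imwrite("pics/w3.png",im[:,:,::-1]);np.save("w3.npy",p)
a=cv2.imread("pics/w2.png");b=im[:,:,::-1]
cv2.imwrite("pics/v23.png",np.vstack([a[:300],b[:300]]))
E
```

```text
t: 2.28
eef_pos: [0.631, -0.101, 0.2606]
tcp_rot: [-0.0, 0.983, 0.183, -0.0]
wrist_force: [0.5, -0.1, -0.3]
opening: 0.092
t: 2.67
eef_pos: [0.6526, -0.1586, 0.2605]
tcp_rot: [-0.0, 0.983, 0.182, -0.0]
wrist_force: [0.0, 0.1, -0.3]
opening: 0.092
```

View pics/v23.png

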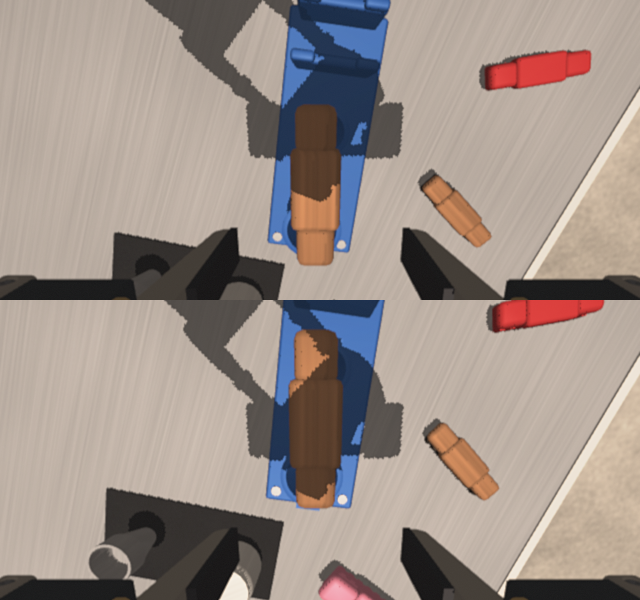

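Upper half (first view): brush from (316,104) to (315,265), wide part cols 291-340. Lower half: from (316,30) to (315,207) in its own rows. Triangulating the edges from the width profile.

Run:
```python
from h import *
out=[]
for n,row in(("w2",(90,280)),("w3",(20,220))):
    im=cv2.imread(f"pics/{n}.png")[:,:,::-1].copy();p=np.load(n+".npy",allow_pickle=True).item()
    m=mask(im,(5,70,25),(18,255,255));m[:row[0]]=0;m[row[1]:]=0;m[:,:270]=0;m[:,360:]=0
    m=cv2.morphologyEx(m,cv2.MORPH_CLOSE,np.ones((5,5)))
    k=max(blobs(m),key=cv2.contourArea);x,y,w,h=cv2.boundingRect(k);r=cv2.minAreaRect(k);print(n,(x,y,w,h),r)
    z=np.zeros_like(m);cv2.drawContours(z,[k],-1,255,-1)
    prof=[(v,int(np.where(z[v])[0].min()),int(np.where(z[v])[0].max())) for v in range(y,y+h)]
    wd=[b-a for _,a,b in prof];d=np.array(wd[3:])-np.array(wd[:-3])
    print("width",wd[::4]);mid=[q for q in prof if q[2]-q[1]>45]; print("wide",mid[0],mid[-1],len(mid))
    out.append((p,mid[0],mid[-1]))
(a,t1,b1),(b,t2,b2)=out
for s in((1,1),(1,2),(2,1),(2,2)):
    i,j=s;q1=(t1 if i==1 else b1);q2=(t2 if i==1 else b2)
    print(s,tri((a,(q1[j],q1[0])),(b,(q2[j],q2[0]))))
```

```text
w2 (291, 105, 50, 161) ((315.5, 185.0), (160.0, 49.0), 90.0)
width [26, 37, 39, 40, 40, 39, 39, 39, 39, 39, 39, 42, 48, 48, 48, 48, 48, 48, 48, 48, 48, 48, 48, 48, 47, 47, 47, 46, 46, 47, 46, 41, 36, 36, 35, 35, 35, 36, 36, 33, 22]
wide (151, 292, 338) (225, 292, 338) 75
w3 (289, 30, 53, 178) ((315.0, 118.5), (177.0, 52.0), 90.0)
width [23, 38, 41, 42, 42, 42, 42, 41, 41, 41, 41, 41, 41, 49, 52, 52, 52, 52, 52, 52, 52, 51, 51, 51, 51, 50, 50, 50, 50, 50, 50, 50, 49, 48, 46, 38, 38, 38, 38, 38, 37, 37, 36, 34, 30]
wide (81, 291, 339) (166, 292, 338) 86
(1, 1) (array([ 0.59479239, -0.07811319,  0.10319431]), [0.0001743224572207818, 0.00017432245722093714])
(1, 2) (array([ 0.63446634, -0.06295975,  0.10273345]), [0.00010863957553151257, 0.00010863957553151606])
(2, 1) (array([ 0.62041041, -0.1516178 ,  0.09081706]), [0.0005263104746805207, 0.0005263104746803754])
(2, 2) (array([ 0.6636258 , -0.13524277,  0.0903304 ]), [0.0006330841759085376, 0.0006330841759086003])
```

Brush middle (0.628,-0.107), back edges at about 0.09-0.103, which agrees with the text. The jaws are already aligned.

Run:
```python
from h import *
print(steps((.628,-.107,.099),np.radians(20.6)))
```

```text
[-1.570e-02 -1.873e-01  5.391e-01 -3.000e-04 -0.000e+00  2.200e-03]
```

```bash
python3 -m creep '[[-0.0157,-0.187,0,0,0,0],[-0.0157,-0.187,0.1,0,0,0],[-0.0157,-0.187,0.25,0,0,0],[-0.0157,-0.187,0.36,0,0,0],[-0.0157,-0.187,0.45,0,0,0],[-0.0157,-0.187,0.51,0,0,0],[-0.0157,-0.187,0.539,0,0,0],[-0.0157,-0.187,0.539,0,0,0]]'
python3 -m creep '[[0,0,0,0,0,0],[0,0,0,0,0,0],[0,0,0,0,0,0],[0,0,0,0,0,0],[0,0,0,0,0,0],[0,0,0,0,0,0]]' 0.3
```

```text
t: 3.38
eef_pos: [0.6266, -0.1068, 0.0968]
tcp_rot: [-0.001, 0.983, 0.182, -0.002]
wrist_force: [1.0, -0.4, 0.2]
opening: 0.0918
t: 3.88
eef_pos: [0.6286, -0.109, 0.0995]
tcp_rot: [0.0, 0.983, 0.182, 0.0]
wrist_force: [-0.2, 0.3, 0.5]
opening: 0.054
```

```bash
python3 -m creep '[[0,0,0,0,0,0],[0,0,0,0,0,0],[0,0,0,0,0,0],[0,0,0,0,0,0],[0,0,0,0,0,0],[0,0,0,0,0,0]]' 0.2
python3 -m creep '[[0,0,-0.03,0,0,0],[0,0,-0.08,0,0,0],[0,0,-0.15,0,0,0],[0,0,-0.2,0,0,0],[0,0,-0.23,0,0,0],[0,0,-0.23,0,0,0],[0,0,-0.23,0,0,0]]'
python3 - <<'E'
from h import *
print(steps((.43,-.13,.1680)), steps((.43,-.13,.038)))
E
```

```text
t: 4.38
eef_pos: [0.6285, -0.1089, 0.0992]
tcp_rot: [0.0, 0.983, 0.182, 0.0]
wrist_force: [0.3, 0.7, 2.2]
opening: 0.0477
t: 4.97
eef_pos: [0.628, -0.1088, 0.1676]
tcp_rot: [-0.0, 0.983, 0.182, -0.0]
wrist_force: [0.7, -0.7, -1.7]
opening: 0.0477
[-0.6418 -0.1697 -0.001 ] [-0.6417 -0.1696  0.4323]
```

```bash
python3 -m creep '[[-0.06,-0.016,0,0,0,0],[-0.18,-0.048,0,0,0,0],[-0.3,-0.08,0,0,0,0],[-0.42,-0.112,0,0,0,0],[-0.54,-0.143,0,0,0,0],[-0.61,-0.161,0,0,0,0],[-0.642,-0.17,0,0,0,0],[-0.642,-0.17,0,0,0,0]]'
python3 -m creep '[[0,0,0.05,0,0,0],[0,0,0.15,0,0,0],[0,0,0.25,0,0,0],[0,0,0.34,0,0,0],[0,0,0.39,0,0,0],[0,0,0.415,0,0,0],[0,0,0.43,0,0,0],[0,0,0.438,0,0,0],[0,0,0.441,0,0,0],[0,0,0.441,0,0,0]]'
python3 -m creep '[[0,0,0,0,0,0],[0,0,0,0,0,0],[0,0,0,0,0,0],[0,0,0,0,0,0],[0,0,0,0,0,0],[0,0,0,0,0,0],[0,0,0,0,0,0],[0,0,0,0,0,0]]' 1
python3 -m creep '[[0,0,-0.05,0,0,0],[0,0,-0.18,0,0,0],[0,0,-0.3,0,0,0],[0,0,-0.45,0,0,0],[0,0,-0.6,0,0,0],[0,0,-0.7,0,0,0],[0,0,-0.75,0,0,0],[0,0,-0.75,0,0,0]]'
python3 - <<'E'
from h import *
print(steps((.625,-.13,.26),np.radians(13)))
E
```

```text
t: 5.63
eef_pos: [0.4274, -0.1293, 0.1661]
tcp_rot: [-0.001, 0.984, 0.181, -0.002]
wrist_force: [0.9, -0.1, -2.5]
opening: 0.0478
t: 6.47
eef_pos: [0.431, -0.1304, 0.0364]
tcp_rot: [0.001, 0.983, 0.182, 0.001]
wrist_force: [0.6, 0.6, -1.6]
opening: 0.0476
t: 7.13
eef_pos: [0.4302, -0.13, 0.0356]
tcp_rot: [0.0, 0.983, 0.182, 0.0]
wrist_force: [-0.3, 0.5, -0.2]
opening: 0.092
t: 7.8
eef_pos: [0.4323, -0.1313, 0.2655]
tcp_rot: [0.003, 0.983, 0.182, 0.003]
wrist_force: [0.4, 0.3, -0.1]
opening: 0.0921
[ 0.6015  0.2254  0.0235  0.0023 -0.0019  0.0441]
```

```bash
python3 -m creep '[[0.15,0.05,0,0,0,0.044],[0.3,0.11,0,0,0,0.044],[0.45,0.17,0,0,0,0.044],[0.6,0.225,0,0,0,0.044],[0.6,0.225,0,0,0,0.044],[0.6,0.225,0,0,0,0.044],[0.6,0.225,0,0,0,0.044],[0.6,0.225,0,0,0,0.044]]'
python3 - <<'E'
from h import *
p=camera_params("wrist");im=snapshot("wrist");cv2.imwrite("pics/w4.png",im[:,:,::-1]);np.save("w4.npy",p)
E
python3 -m creep '[[0.1,0.25,0,0,0,0],[0.1,0.25,0,0,0,0],[0.1,0.25,0,0,0,0],[0.1,0.25,0,0,0,0],[0.1,0.25,0,0,0,0]]'
python3 - <<'E'
from h import *
p=camera_params("wrist");im=snapshot("wrist");cv2.imwrite("pics/w5.png",im[:,:,::-1]);np.save("w5.npy",p)
t=snapshot("top");cv2.imwrite("pics/top1.png",t[:,:,::-1])
a=cv2.imread("pics/w4.png");b=cv2.imread("pics/w5.png")
cv2.imwrite("pics/v45.png",np.vstack([a[:300],b[:300]]))
E
```

```text
t: 8.47
eef_pos: [0.6213, -0.1285, 0.2589]
tcp_rot: [-0.001, 0.994, 0.113, -0.001]
wrist_force: [-0.2, 0.5, 1.1]
opening: 0.0918
t: 8.93
eef_pos: [0.6676, -0.1949, 0.2609]
tcp_rot: [-0.0, 0.994, 0.113, -0.0]
wrist_force: [0.0, -0.0, 0.0]
opening: 0.092
```

View pics/v45.png

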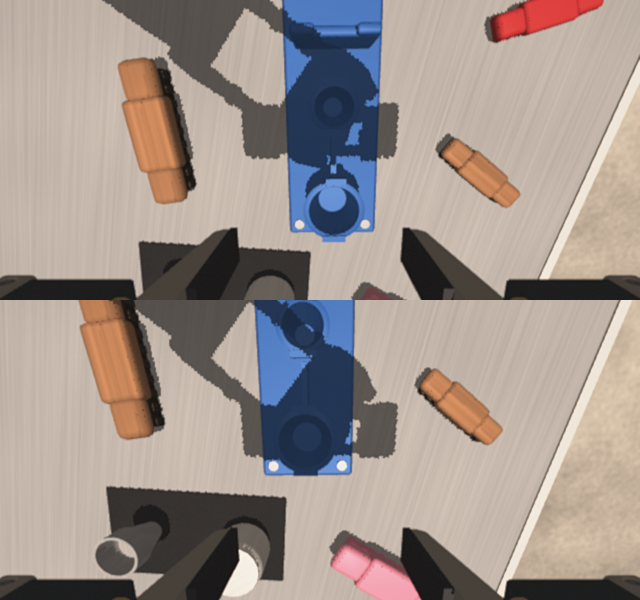

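The brush lies on the shelf at (155,130), upper half. Large socket at (334,205) and small at (333,105) in the first view; (305,143) and (303,27) in the second. I'll brighten the crops to fit the rim circles.

Run:
```python
from h import *
def enh(n,x,y):
    im=cv2.imread(f"pics/{n}.png")[y:y+190,x:x+130]
    g=im.max(2); g=cv2.createCLAHE(6,(6,6)).apply(g)
    return cv2.resize(g,None,fx=3,fy=3,interpolation=cv2.INTER_CUBIC)
cv2.imwrite("pics/e45.png",np.hstack([enh("w4",270,70),enh("w5",240,0)]))
```

```text
(no output)
```

View pics/e45.png

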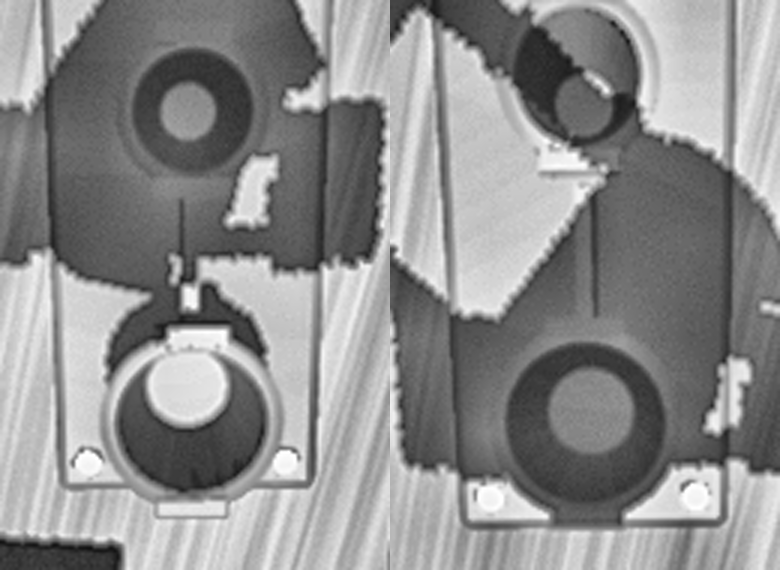

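Mouth circles read from the crops: first view small (192.5,111) and large (191,417); second view large (586,422), small (576,70).

Run:
```python
from h import *
a,b=[np.load(f"w{i}.npy",allow_pickle=True).item() for i in(4,5)]
f=lambda x,y,ox,oy:((x+.5)/3-.5+ox,(y+.5)/3-.5+oy)
L=f(191,417,270,70),f(196,422.5,240,0); S=f(192.5,111,270,70),f(186,70,240,0)
for n,q in(("L",L),("S",S)):
    print(n,tri((a,q[0]),(b,q[1])),plane(a,q[0],.065)[0].round(4),plane(b,q[1],.065)[0].round(4))
l,s=[np.mean([plane(a,q[0],.065)[0],plane(b,q[1],.065)[0]],0)[:2] for q in(L,S)]
print(l,s,np.linalg.norm(l-s),"yaw",np.degrees(np.arctan2(*(s-l)[::-1]))-90)
print(steps((.50,-.315,.24),np.radians(0)))
```

```text
L (array([ 0.64372472, -0.16031561,  0.05676745]), [2.11189695588346e-05, 2.111896955889834e-05]) [ 0.6428 -0.1578  0.065 ] [ 0.6439 -0.1594  0.065 ]
S (array([ 0.61792066, -0.05324942,  0.06971987]), [6.0988433148707426e-05, 6.0988433148581475e-05]) [ 0.6181 -0.0533  0.065 ] [ 0.6175 -0.0523  0.065 ]
[ 0.64334297 -0.15861761] [ 0.61778508 -0.05275496] 0.10890410864991568 yaw 13.572906786243976
[-6.362e-01  2.661e-01  7.180e-02  1.000e-04 -3.000e-04  7.240e-02]
```

```bash
python3 -m creep '[[-0.12,0.04,0,0,0,0],[-0.25,0.09,0,0,0,0],[-0.38,0.13,0,0,0,0],[-0.5,0.17,0,0,0,0],[-0.62,0.21,0,0,0,0],[-0.737,0.25,0,0,0,0],[-0.737,0.25,0,0,0,0],[-0.737,0.25,0,0,0,0],[-0.737,0.25,0,0,0,0]]'
python3 - <<'E'
from h import *
p=camera_params("wrist");im=snapshot("wrist");cv2.imwrite("pics/w6.png",im[:,:,::-1]);np.save("w6.npy",p)
E
python3 -m creep '[[0,0.2,0,0,0,0],[0,0.2,0,0,0,0],[0,0.2,0,0,0,0],[0,0.2,0,0,0,0],[0,0.2,0,0,0,0]]'
python3 - <<'E'
from h import *
p=camera_params("wrist");im=snapshot("wrist");cv2.imwrite("pics/w7.png",im[:,:,::-1]);np.save("w7.npy",p)
S=[.469,-.318,.086];out=[]
for n in("w6","w7"):
    q=np.load(n+".npy",allow_pickle=True).item();u,v=proj(q,S)[0].astype(int);print(n,u,v)
    im=cv2.imread(f"pics/{n}.png");c=im[max(0,v-60):max(0,v-60)+130,u-65:u+65];out.append(cv2.resize(c,(390,390),interpolation=cv2.INTER_CUBIC));print("off",u-65,max(0,v-60))
cv2.imwrite("pics/e67.png",np.hstack(out))
E
```

```text
t: 9.78
eef_pos: [0.4702, -0.317, 0.2614]
tcp_rot: [0.0, 0.994, 0.113, 0.001]
wrist_force: [0.7, -0.1, -0.1]
opening: 0.0921
t: 10.25
eef_pos: [0.4842, -0.3749, 0.2605]
tcp_rot: [-0.0, 0.993, 0.114, 0.0]
wrist_force: [-0.4, -0.3, 0.0]
opening: 0.0917
w6 318 182
off 253 122
w7 317 122
off 252 62
```

View pics/e67.png

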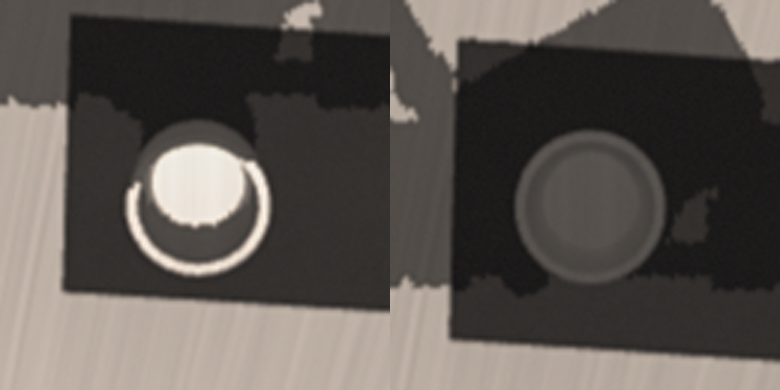

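Small cup rim: centre at (199,204) in the left crop and (591,208) in the right.

Run:
```python
from h import *
a,b=[np.load(f"w{i}.npy",allow_pickle=True).item() for i in(6,7)]
f=lambda x,y,ox,oy:((x+.5)/3-.5+ox,(y+.5)/3-.5+oy)
q=f(199,204,253,122),f(201,208,252,62)
print(tri((a,q[0]),(b,q[1])),plane(a,q[0],.086)[0].round(4),plane(b,q[1],.086)[0].round(4))
X=(plane(a,q[0],.086)[0]+plane(b,q[1],.086)[0])/2
print(steps((X[0],X[1],.079)))
```

```text
(array([ 0.47172727, -0.3253961 ,  0.0829948 ]), [2.821068055444587e-05, 2.8210680554563532e-05]) [ 0.4715 -0.3246  0.086 ] [ 0.4717 -0.3252  0.086 ]
[-0.0027 -0.1714  0.6056]
```

```bash
python3 -m creep '[[-0.003,-0.171,0,0,0,0],[-0.003,-0.171,0.08,0,0,0],[-0.003,-0.171,0.2,0,0,0],[-0.003,-0.171,0.33,0,0,0],[-0.003,-0.171,0.45,0,0,0],[-0.003,-0.171,0.53,0,0,0],[-0.003,-0.171,0.585,0,0,0],[-0.003,-0.171,0.605,0,0,0],[-0.003,-0.171,0.605,0,0,0]]'
python3 -m creep '[[0,0,0,0,0,0],[0,0,0,0,0,0],[0,0,0,0,0,0],[0,0,0,0,0,0],[0,0,0,0,0,0],[0,0,0,0,0,0],[0,0,0,0,0,0],[0,0,0,0,0,0],[0,0,0,0,0,0],[0,0,0,0,0,0]]' 0.2
python3 -m creep '[[0,0,-0.03,0,0,0],[0,0,-0.1,0,0,0],[0,0,-0.2,0,0,0],[0,0,-0.3,0,0,0],[0,0,-0.4,0,0,0],[0,0,-0.46,0,0,0],[0,0,-0.5,0,0,0],[0,0,-0.5,0,0,0]]'
python3 - <<'E'
from h import *
print(steps((.6177,-.0522,.23),np.radians(13.4)))
E
```

```text
t: 11.05
eef_pos: [0.4704, -0.3248, 0.0778]
tcp_rot: [-0.001, 0.994, 0.114, -0.001]
wrist_force: [0.7, 0.0, -0.1]
opening: 0.0918
t: 11.88
eef_pos: [0.4712, -0.3267, 0.0794]
tcp_rot: [0.0, 0.994, 0.113, 0.0]
wrist_force: [0.5, -0.1, 1.3]
opening: 0.0476
t: 12.55
eef_pos: [0.4719, -0.3275, 0.2322]
tcp_rot: [0.002, 0.994, 0.113, 0.001]
wrist_force: [-0.3, 0.0, -1.5]
opening: 0.0479
[ 0.6799 -0.7848  0.0057  0.0014 -0.0008 -0.0022]
```

```bash
python3 -m creep '[[0.04,-0.05,0,0,0,0],[0.11,-0.13,0,0,0,0],[0.19,-0.22,0,0,0,0],[0.27,-0.31,0,0,0,0],[0.35,-0.4,0,0,0,0],[0.43,-0.5,0,0,0,0],[0.51,-0.59,0,0,0,0],[0.59,-0.68,0,0,0,0],[0.64,-0.74,0,0,0,0],[0.67,-0.77,0,0,0,0],[0.679,-0.781,0,0,0,0],[0.679,-0.781,0,0,0,0]]'
python3 - <<'E'
from h import *
s=get_state();p=camera_params("wrist");im=snapshot("wrist");np.save("w8.npy",p);cv2.imwrite("pics/w8.png",im[:,:,::-1])
print(steps((.6177,-.0537,.112),np.radians(13.4)),s["eef_pos"],proj(p,s["eef_pos"]+[0,0,.007]))
cv2.imwrite("pics/e8.png",cv2.resize(im[200:360,220:420,::-1],None,fx=3,fy=3,interpolation=cv2.INTER_CUBIC))
E
```

```text
t: 13.55
eef_pos: [0.6163, -0.0522, 0.2277]
tcp_rot: [-0.0, 0.994, 0.114, -0.001]
wrist_force: [-0.1, 0.0, -2.0]
opening: 0.0477
[ 5.30e-03  2.80e-03  3.87e-01 -1.00e-04  6.00e-04 -2.30e-03] [ 0.61628034 -0.05221866  0.22771769] [[319.89447437 270.87341822]]
```

View pics/e8.png

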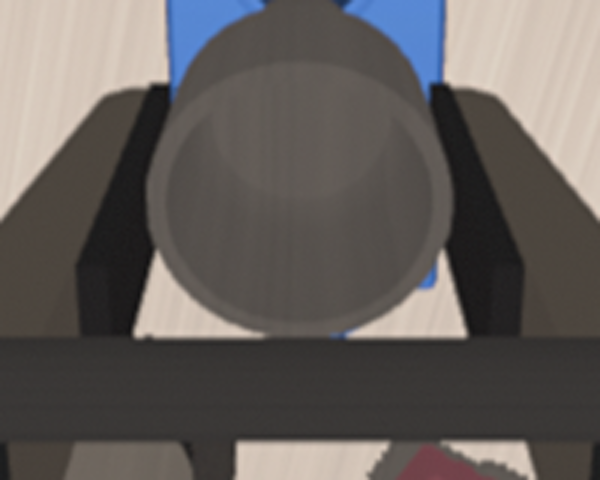

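Held cup: rim spans (147..453, 60..335) in the crop, centred about 2.3 mm to the world +y side of the TCP. I'm correcting for this.

```bash
python3 -m creep '[[0.006,0.006,0.03,0,0,-0.002],[0.006,0.006,0.1,0,0,-0.002],[0.006,0.006,0.18,0,0,-0.002],[0.006,0.006,0.25,0,0,-0.002],[0.006,0.006,0.31,0,0,-0.002],[0.006,0.006,0.35,0,0,-0.002],[0.006,0.006,0.375,0,0,-0.002],[0.006,0.006,0.387,0,0,-0.002],[0.006,0.006,0.387,0,0,-0.002],[0.006,0.006,0.387,0,0,-0.002]]'
python3 -m creep '[[0,0,0.006,0,0,0],[0,0,0.012,0,0,0],[0,0,0.018,0,0,0],[0,0,0.02,0,0,0],[0,0,0.02,0,0,0]]'
```

```text
t: 14.43
eef_pos: [0.6196, -0.0543, 0.114]
tcp_rot: [0.0, 0.993, 0.116, 0.001]
wrist_force: [0.6, -0.1, -1.4]
opening: 0.0481
t: 14.85
eef_pos: [0.6188, -0.0537, 0.1069]
tcp_rot: [-0.0, 0.993, 0.116, -0.0]
wrist_force: [0.4, -0.6, -1.9]
opening: 0.0476
```

```bash
python3 -m creep '[[0,0,0.003,0,0,0],[0,0,0.006,0,0,0],[0,0,0.009,0,0,0],[0,0,0.01,0,0,0],[0,0,0.01,0,0,0]]'
python3 -m creep '[[0,0,0.003,0,0,0],[0,0,0.006,0,0,0],[0,0,0.006,0,0,0],[0,0,0.006,0,0,0]]'
```

```text
t: 15.27
eef_pos: [0.6188, -0.0541, 0.104]
tcp_rot: [0.0, 0.993, 0.116, -0.0]
wrist_force: [-0.6, -2.2, -0.3]
opening: 0.0478
t: 15.6
eef_pos: [0.6186, -0.0543, 0.1023]
tcp_rot: [0.0, 0.993, 0.116, -0.0]
wrist_force: [-3.8, -3.7, 1.8]
opening: 0.0478
```

```bash
python3 -m creep '[[-0.003,0.002,0,0,0,0],[-0.003,0.002,0.002,0,0,0],[-0.003,0.002,0.004,0,0,0],[-0.003,0.002,0.004,0,0,0]]'
python3 -m creep '[[0,0,0.002,0,0,0],[0,0,0.004,0,0,0],[0,0,0.004,0,0,0]]'
```

```text
t: 15.93
eef_pos: [0.6183, -0.0546, 0.101]
tcp_rot: [0.0, 0.993, 0.116, 0.0]
wrist_force: [-2.7, -2.3, 0.6]
opening: 0.0478
t: 16.18
eef_pos: [0.6183, -0.0547, 0.1006]
tcp_rot: [0.0, 0.993, 0.116, -0.0]
wrist_force: [-4.9, -2.3, 5.5]
opening: 0.048
```

```bash
python3 -m creep '[[0,0,0,0,0,0],[0,0,0,0,0,0],[0,0,0,0,0,0],[0,0,0,0,0,0],[0,0,0,0,0,0]]' 0.85
python3 -m creep '[[0,0,-0.03,0,0,0],[0,0,-0.1,0,0,0],[0,0,-0.2,0,0,0],[0,0,-0.32,0,0,0],[0,0,-0.43,0,0,0],[0,0,-0.5,0,0,0],[0,0,-0.53,0,0,0],[0,0,-0.53,0,0,0]]' 1
python3 - <<'E'
from h import *
p=camera_params("wrist");im=snapshot("wrist");np.save("w9.npy",p);cv2.imwrite("pics/w9.png",im[:,:,::-1])
X=[.6177,-.0525,.108];u,v=proj(p,X)[0];print(u,v,get_state()["eef_pos"])
print(steps((.52,.25,.26),np.radians(45)))
E
```

```text
t: 16.6
eef_pos: [0.6183, -0.0544, 0.0996]
tcp_rot: [-0.0, 0.993, 0.116, 0.0]
wrist_force: [0.1, -0.5, -0.7]
opening: 0.0772
t: 17.27
eef_pos: [0.6196, -0.0549, 0.2622]
tcp_rot: [0.001, 0.993, 0.116, 0.003]
wrist_force: [0.3, -1.3, -0.2]
opening: 0.0921
317.5251572185708 184.28954890197068 [ 0.61849956 -0.05462047  0.25940946]
[-8.4700e-02 -1.0638e+00 -2.8000e-03  3.0000e-04 -4.0000e-04 -1.7580e-01]
```

```bash
python3 -m creep '[[-0.01,-0.1,0,0,0,-0.03],[-0.02,-0.23,0,0,0,-0.06],[-0.03,-0.36,0,0,0,-0.09],[-0.04,-0.49,0,0,0,-0.12],[-0.05,-0.62,0,0,0,-0.15],[-0.06,-0.75,0,0,0,-0.176],[-0.07,-0.88,0,0,0,-0.176],[-0.08,-1,0,0,0,-0.176],[-0.08,-1,0,0,0,-0.176],[-0.08,-1,0,0,0,-0.176],[-0.08,-1,0,0,0,-0.176]]'
python3 - <<'E'
from h import *
print(steps((.531,.302,.26),np.radians(45)))
E
```

```text
t: 18.23
eef_pos: [0.5249, 0.2311, 0.2568]
tcp_rot: [-0.0, 0.924, 0.383, -0.002]
wrist_force: [-0.3, 0.1, -0.1]
opening: 0.0921
[ 0.1816 -0.1526 -0.0109 -0.0004  0.001   0.0003]
```

```bash
python3 - <<'E'
from h import *
p=camera_params("wrist");im=snapshot("wrist");cv2.imwrite("pics/w10.png",im[:,:,::-1]);np.save("w10.npy",p)
E
python3 -m creep '[[0.18,-0.15,-0.01,0,0,0],[0.18,-0.15,-0.01,0,0,0],[0.18,-0.15,-0.01,0,0,0],[0.18,-0.15,-0.01,0,0,0],[0.18,-0.15,-0.01,0,0,0]]'
python3 - <<'E'
from h import *
p=camera_params("wrist");im=snapshot("wrist");cv2.imwrite("pics/w11.png",im[:,:,::-1]);np.save("w11.npy",p)
out=[]
for n,X in(("w10",[.531,.302,.099]),("w11",[.531,.302,.099]),("w9",[.6177,-.0525,.108])):
    q=np.load(n+".npy",allow_pickle=True).item();u,v=proj(q,X)[0].astype(int)
    y=max(0,v-65);im=cv2.imread(f"pics/{n}.png");c=im[y:y+130,u-45:u+45] if n=="w9" else im[y:y+130,u-65:u+65]
    out.append(cv2.resize(c,None,fx=2.2 if n=="w9" else 2.2,fy=2.2,interpolation=cv2.INTER_CUBIC));print(n,u,v,"off",u-65,y)
cv2.imwrite("pics/e1011.png",np.hstack(out))
E
```

```text
t: 18.7
eef_pos: [0.5323, 0.3002, 0.2612]
tcp_rot: [0.0, 0.924, 0.382, -0.001]
wrist_force: [0.8, -0.0, 0.2]
opening: 0.0918
w10 379 138 off 314 73
w11 320 183 off 255 118
w9 317 184 off 252 119
```

View pics/e1011.png

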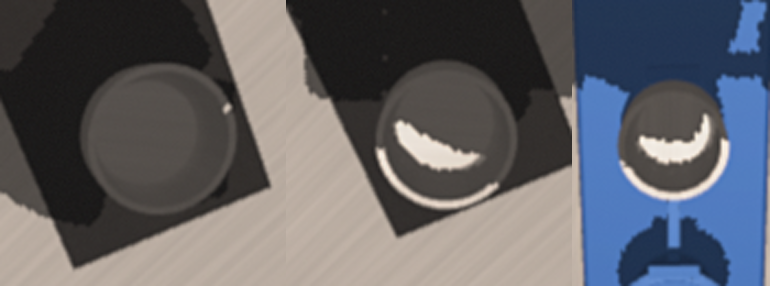

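Large cup rim centre: about (161,139) in the left panel and (446,138) in the middle one. Right panel: the small cup sits upright in its socket at (673,143), within a pixel of the prediction for fully home.

Run:
```python
from h import *
a,b,c=[np.load(f"w{i}.npy",allow_pickle=True).item() for i in(10,11,9)]
qa,qb,qc=(386.9,135.9),(327.5,180.5),(317.9,184)
print(tri((a,qa),(b,qb)),plane(a,qa,.099)[0],plane(b,qb,.099)[0],plane(c,qc,.108)[0])
X=plane(b,qb,.099)[0]*.6+plane(a,qa,.099)[0]*.4
print(X,steps((X[0],X[1],.092),np.radians(45)))
```

```text
(array([0.53424404, 0.30854078, 0.09736248]), [0.0001388298100779398, 0.00013882981007804147]) [0.53404896 0.30839706 0.099     ] [0.5338121  0.30879882 0.099     ] [ 0.61798047 -0.05214524  0.108     ]
[0.53390684 0.30863812 0.099     ] [ 2.480e-02 -1.640e-02  5.644e-01  0.000e+00  3.000e-04 -4.000e-04]
```

```bash
python3 -m creep '[[0.025,-0.016,0,0,0,0],[0.025,-0.016,0.08,0,0,0],[0.025,-0.016,0.2,0,0,0],[0.025,-0.016,0.32,0,0,0],[0.025,-0.016,0.43,0,0,0],[0.025,-0.016,0.51,0,0,0],[0.025,-0.016,0.55,0,0,0],[0.025,-0.016,0.564,0,0,0],[0.025,-0.016,0.564,0,0,0]]'
python3 -m creep '[[0,0,0,0,0,0],[0,0,0,0,0,0],[0,0,0,0,0,0],[0,0,0,0,0,0],[0,0,0,0,0,0],[0,0,0,0,0,0],[0,0,0,0,0,0],[0,0,0,0,0,0]]' 0.3
python3 -m creep '[[0,0,-0.03,0,0,0],[0,0,-0.1,0,0,0],[0,0,-0.2,0,0,0],[0,0,-0.32,0,0,0],[0,0,-0.42,0,0,0],[0,0,-0.49,0,0,0],[0,0,-0.52,0,0,0],[0,0,-0.52,0,0,0]]'
python3 - <<'E'
from h import *
print(steps((.56,.11,.25),np.radians(13.4)))
E
```

```text
t: 19.5
eef_pos: [0.5338, 0.3102, 0.0924]
tcp_rot: [-0.0, 0.924, 0.383, -0.0]
wrist_force: [0.4, -0.7, -0.4]
opening: 0.0918
t: 20.17
eef_pos: [0.5342, 0.3105, 0.0936]
tcp_rot: [0.0, 0.924, 0.383, 0.0]
wrist_force: [-1.9, -1.4, 5.3]
opening: 0.0618
t: 20.83
eef_pos: [0.5347, 0.3109, 0.2509]
tcp_rot: [0.0, 0.924, 0.383, 0.002]
wrist_force: [0.5, -0.6, -2.9]
opening: 0.0619
[-4.142e-01  5.328e-01  2.300e-03  2.000e-04 -1.300e-03  1.758e-01]
```

```bash
python3 -m creep '[[-0.04,0.05,0,0,0,0.02],[-0.1,0.12,0,0,0,0.05],[-0.16,0.2,0,0,0,0.08],[-0.22,0.28,0,0,0,0.11],[-0.28,0.36,0,0,0,0.14],[-0.34,0.44,0,0,0,0.165],[-0.39,0.5,0,0,0,0.176],[-0.414,0.53,0,0,0,0.176],[-0.414,0.53,0,0,0,0.176]]'
python3 - <<'E'
from h import *
print(steps((.643,-.159,.25),np.radians(13.4)))
E
```

```text
t: 21.58
eef_pos: [0.5577, 0.1082, 0.2463]
tcp_rot: [-0.0, 0.993, 0.115, -0.002]
wrist_force: [0.5, 0.3, -2.8]
opening: 0.062
[ 7.250e-02  9.321e-01 -1.310e-02 -2.000e-04  1.200e-03 -8.000e-04]
```

```bash
python3 -m creep '[[0.01,0.08,0,0,0,0],[0.02,0.19,0,0,0,0],[0.03,0.31,0,0,0,0],[0.04,0.43,0,0,0,0],[0.05,0.55,0,0,0,0],[0.06,0.67,0,0,0,0],[0.065,0.78,0,0,0,0],[0.07,0.86,0,0,0,0],[0.072,0.91,0,0,0,0],[0.072,0.932,0,0,0,0],[0.072,0.932,0,0,0,0],[0.072,0.932,0,0,0,0]]'
python3 - <<'E'
from h import *
s=get_state();p=camera_params("wrist");im=snapshot("wrist");np.save("w12.npy",p);cv2.imwrite("pics/w12.png",im[:,:,::-1])
print(s["eef_pos"],proj(p,s["eef_pos"]+[0,0,.006]),steps((.643,-.159,.133),np.radians(13.4)))
cv2.imwrite("pics/e12.png",cv2.resize(im[200:360,220:420,::-1],None,fx=3,fy=3,interpolation=cv2.INTER_CUBIC))
E
```

```text
t: 22.58
eef_pos: [0.644, -0.1551, 0.248]
tcp_rot: [-0.001, 0.993, 0.117, -0.0]
wrist_force: [0.6, 0.3, -3.9]
opening: 0.062
[ 0.64400126 -0.15505102  0.24804474] [[319.92143924 269.89007793]] [-6.400e-03  1.330e-02  3.844e-01 -4.000e-04  1.000e-04  4.000e-04]
```

View pics/e12.png

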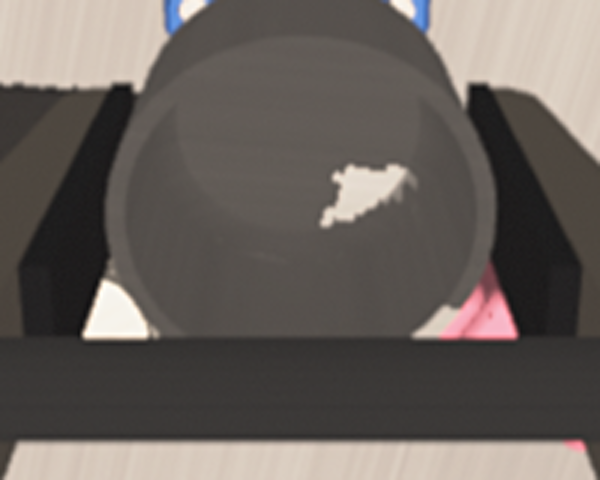

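```bash
python3 -m creep '[[0,0,0.03,0,0,0],[0,0,0.1,0,0,0],[0,0,0.18,0,0,0],[0,0,0.25,0,0,0],[0,0,0.3,0,0,0],[0,0,0.32,0,0,0],[0,0,0.33,0,0,0],[0,0,0.33,0,0,0],[0,0,0.33,0,0,0],[0,0,0.33,0,0,0]]'
python3 - <<'E'
from h import *
print(steps((.643,-.1584,.115),np.radians(13.4)))
E
```

```text
t: 23.47
eef_pos: [0.645, -0.157, 0.1513]
tcp_rot: [0.001, 0.993, 0.116, 0.001]
wrist_force: [-0.1, -0.5, -3.8]
opening: 0.0621
[-7.900e-03  2.600e-03  1.211e-01  6.000e-04 -7.000e-04 -1.000e-04]
```

```bash
python3 -m creep '[[-0.008,0.003,0.02,0,0,0],[-0.008,0.003,0.05,0,0,0],[-0.008,0.003,0.08,0,0,0],[-0.008,0.003,0.1,0,0,0],[-0.008,0.003,0.11,0,0,0],[-0.008,0.003,0.12,0,0,0],[-0.008,0.003,0.12,0,0,0],[-0.008,0.003,0.12,0,0,0]]'
python3 -m creep '[[0,0,0.004,0,0,0],[0,0,0.008,0,0,0],[0,0,0.01,0,0,0],[0,0,0.01,0,0,0]]'
```

```text
t: 24.13
eef_pos: [0.6426, -0.1582, 0.1136]
tcp_rot: [0.0, 0.993, 0.116, 0.001]
wrist_force: [3.0, 0.3, -4.1]
opening: 0.0619
t: 24.47
eef_pos: [0.6429, -0.1584, 0.1115]
tcp_rot: [0.0, 0.993, 0.116, 0.001]
wrist_force: [5.3, 1.1, 0.4]
opening: 0.0621
```

```bash
python3 -m creep '[[0.004,0,0,0,0,0],[0.004,-0.001,0.004,0,0,0],[0.004,-0.001,0.008,0,0,0],[0.004,-0.001,0.008,0,0,0],[0.004,-0.001,0.008,0,0,0]]'
python3 -m creep '[[0,0,0.003,0,0,0],[0,0,0.006,0,0,0],[0,0,0.006,0,0,0],[0,0,0.006,0,0,0]]'
```

```text
t: 24.88
eef_pos: [0.6436, -0.158, 0.1084]
tcp_rot: [0.0, 0.993, 0.116, 0.001]
wrist_force: [6.0, -1.5, 0.1]
opening: 0.0618
t: 25.22
eef_pos: [0.6438, -0.1582, 0.1074]
tcp_rot: [0.001, 0.993, 0.116, 0.001]
wrist_force: [4.3, -1.2, 4.9]
opening: 0.0619
```

```bash
python3 -m creep '[[0.003,0.001,0,0,0,0],[0.003,0.001,0.003,0,0,0],[0.003,0.001,0.004,0,0,0],[0.003,0.001,0.004,0,0,0]]'
python3 -m creep '[[0,0,0,0,0,0],[0,0,0,0,0,0],[0,0,0,0,0,0],[0,0,0,0,0,0],[0,0,0,0,0,0],[0,0,0,0,0,0]]' 1
python3 -m creep '[[0,0,-0.03,0,0,0],[0,0,-0.1,0,0,0],[0,0,-0.2,0,0,0],[0,0,-0.32,0,0,0],[0,0,-0.43,0,0,0],[0,0.05,-0.5,0,0,0],[0,0.1,-0.51,0,0,0],[0,0.1,-0.51,0,0,0],[0,0.1,-0.51,0,0,0],[0,0.1,-0.51,0,0,0]]'
python3 - <<'E'
from h import *
p=camera_params("wrist");im=snapshot("wrist");cv2.imwrite("pics/w13.png",im[:,:,::-1]);np.save("w13.npy",p)
print(proj(p,[[.6433,-.159,.112],[.618,-.0522,.108]]))
cv2.imwrite("pics/e13.png",cv2.resize(im[0:240,240:440,::-1],None,fx=2.5,fy=2.5,interpolation=cv2.INTER_CUBIC))
sc=snapshot("scene");cv2.imwrite("pics/e14.png",np.vstack([cv2.resize(sc[130:260,180:480,::-1],(780,338),interpolation=cv2.INTER_CUBIC)]))
q=camera_params("scene")
print("scene px",((proj(q,[[.6433,-.159,.112],[.618,-.0522,.108]])-[180,130])*2.6).round(1))
E
```

```text
t: 25.55
eef_pos: [0.644, -0.1583, 0.1071]
tcp_rot: [0.001, 0.993, 0.116, -0.0]
wrist_force: [-0.8, -0.7, 12.0]
opening: 0.0621
t: 26.05
eef_pos: [0.6435, -0.1575, 0.1045]
tcp_rot: [-0.0, 0.993, 0.116, -0.001]
wrist_force: [0.4, 0.6, -0.4]
opening: 0.0917
t: 26.88
eef_pos: [0.6502, -0.1861, 0.2568]
tcp_rot: [-0.001, 0.993, 0.116, -0.001]
wrist_force: [-0.3, 1.3, -0.5]
opening: 0.0923
[[319.38806758 160.17130415]
 [319.28275402  26.39237804]]
scene px [[192.7 178.9]
 [307.1 165.2]]
```

View pics/e13.png

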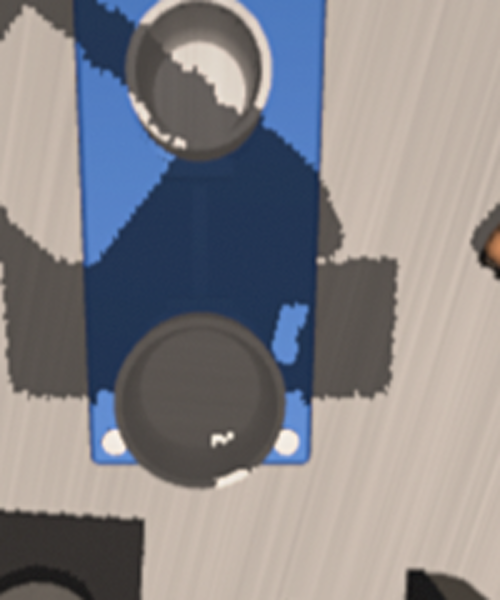

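Wrist view: large rim at (200,402) and small at about (198,70) in the crop, both within 2 px of prediction. The picture limit is reached, so I'll do a numeric height check from one more pose.

```bash
python3 -m creep '[[0,-0.12,0,0,0,0],[0,-0.24,0,0,0,0],[0,-0.24,0,0,0,0],[0,-0.24,0,0,0,0],[0,-0.24,0,0,0,0],[0,-0.24,0,0,0,0]]'
python3 - <<'E'
from h import *
p=camera_params("wrist");im=snapshot("wrist");cv2.imwrite("pics/w15.png",im[:,:,::-1]);np.save("w15.npy",p)
C={"L":([.6433,-.159,.112],.0315),"S":([.618,-.0522,.108],.0243)}
for nm,(X,r) in C.items():
    got=[]
    for n in("w9","w13","w15"):
        q=np.load(n+".npy",allow_pickle=True).item();u,v=proj(q,X)[0]
        if v<25 or v>235 or (nm=="L" and n=="w9"):continue
        rp=np.linalg.norm(proj(q,np.array(X)+[r,0,0])[0]-[u,v])
        g=cv2.imread(f"pics/{n}.png").max(2);g=cv2.createCLAHE(4,(8,8)).apply(g)
        y0,x0=max(0,int(v)-60),int(u)-60;c=cv2.resize(g[y0:y0+120,x0:x0+120],None,fx=4,fy=4,interpolation=cv2.INTER_CUBIC)
        h=cv2.HoughCircles(c,cv2.HOUGH_GRADIENT_ALT,1,4,param1=120,param2=.5,minRadius=int(rp*4*.93),maxRadius=int(rp*4*1.08))
        print(nm,n,"pred",u.round(1),v.round(1),rp.round(1))
        if h is None: print("none");continue
        hh=np.c_[(h[0,:,0]+.5)/4-.5+x0,(h[0,:,1]+.5)/4-.5+y0,h[0,:,2]/4];hh=hh[np.argsort(np.hypot(hh[:,0]-u,hh[:,1]-v))];print(hh[:4].round(1).tolist());got.append((q,hh[0,:2]))
    if len(got)>1: print(tri(*got))
# upright/brush check
bm=cv2.imread("pics/top1.png")[:,:,::-1].copy();t=snapshot("top");P=camera_params("top")
for k in blobs(mask(t,(3,120,60),(17,255,255))):
    r=cv2.minAreaRect(k)
    if 300<r[0][0]<480 and r[0][1]>80:print("brown",r,plane(P,r[0],.04).round(3))
t0=cv2.imread("pics/top0.png")[:,:,::-1]
for n,(u,v) in dict(bottle=(170,273),tin=(456,207),tool=(269,281)).items():print(n,"diff",np.abs(t[v-14:v+14,u-14:u+14].astype(int)-t0[v-14:v+14,u-14:u+14]).mean().round(1))
E
```

```text
t: 27.48
eef_pos: [0.6343, -0.1175, 0.2578]
tcp_rot: [0.0, 0.993, 0.116, -0.0]
wrist_force: [0.0, -0.8, -0.5]
opening: 0.092
L w13 pred 319.4 160.2 34.9
[[320.6000061035156, 160.89999389648438, 34.70000076293945], [309.6000061035156, 162.10000610351562, 34.79999923706055], [331.6000061035156, 155.60000610351562, 34.79999923706055]]
L w15 pred 319.0 232.6 32.6
[[316.6000061035156, 233.39999389648438, 31.700000762939453], [318.6000061035156, 226.89999389648438, 33.0]]
(array([ 0.64283778, -0.1594697 ,  0.1132282 ]), [0.001667999323452919, 0.001667999323452728])
S w9 pred 317.9 184.1 25.6
[[317.1000061035156, 179.10000610351562, 25.399999618530273], [315.1000061035156, 178.10000610351562, 25.5]]
S w13 pred 319.3 26.4 29.7
[[318.1000061035156, 30.399999618530273, 29.399999618530273], [314.3999938964844, 27.899999618530273, 29.299999237060547], [315.3999938964844, 38.599998474121094, 29.5]]
S w15 pred 318.7 114.4 27.5
[[318.3999938964844, 113.9000015258789, 26.799999237060547], [319.1000061035156, 119.9000015258789, 27.700000762939453]]
(array([ 0.61718073, -0.05192021,  0.09006053]), [0.00023912273578324952, 0.00037779622259782777, 0.0005568832256969218])
brown ((360.50006103515625, 126.5000228881836), (12.969194412231445, 40.69643783569336), 26.56505012512207) [[ 0.8   -0.085  0.04 ]]
bottle diff 4.6
tin diff 24.7
tool diff 5.5
```

Run:
```python
from h import *
w=[np.load(f"w{i}.npy",allow_pickle=True).item() for i in(9,13,15)]
print(tri((w[0],(317.9,184)),(w[1],(319.4,28)),(w[2],(318.4,113.9))))
s=snapshot("scene");s0=cv2.imread("pics/scene0.png")[:,:,::-1]
g,g0=[cv2.cvtColor(np.ascontiguousarray(a),cv2.COLOR_RGB2GRAY) for a in(s,s0)]
for n,(u,v) in dict(bottle=(440,160),tin=(199,212),tool=(363,182)).items():
    r=cv2.matchTemplate(g[v-26:v+26,u-26:u+26],g0[v-16:v+16,u-16:u+16],cv2.TM_CCOEFF_NORMED);_,m,_,l=cv2.minMaxLoc(r);print(n,m,np.array(l)-10)
P=camera_params("scene")
for k in blobs(mask(s,(3,120,40),(17,255,255))):
    r=cv2.minAreaRect(k)
    if 200<r[0][0]<400 and 120<r[0][1]<260: print("brush",r,plane(P,r[0],.035).round(3))
```

```text
(array([ 0.61799034, -0.05248042,  0.10515841]), [0.0003574308864086608, 0.00036439035771125165, 0.0006992523521656967])
bottle 0.5005021095275879 [0 0]
tin 0.9984279870986938 [0 0]
tool 0.6284295916557312 [0 0]
brush ((274.86212158203125, 179.8448486328125), (8.291921615600586, 50.781585693359375), 78.11134338378906) [[ 0.424 -0.131  0.035]]
```

```bash
python3 -c "
from plant import *
print(sign_off())"
```

```text
the job is handed in; nothing more can be done
None
```

I moved the brush off the stand and laid it on the shelf, then set both cups in their matching sockets. I handed the job in with the clock at about 27.5 s of the 67 s allowed; no verdict was reported.

**Brush:** it lies bristles down at about (0.43, -0.13), well clear of the stand. The scene camera still showed it there at the end.

**Cups:** I lowered each one in millimetre steps, correcting sideways from the wrist force. The highest upward force I read was 12 N (large cup); the stand contact force itself is not measured.

| Cup | Measured rim centre (m) | Distance from my socket estimate | Rim height | Expected height |
|---|---|---|---|---|
| Large | (0.643, -0.159) | within 1 mm | 0.113 m | 0.112 m |
| Small | (0.618, -0.052) | within 1 mm | 0.105 m | 0.108 m |

The small cup's rim also measured 3 mm low while it stood on its mat, so I took that as camera bias.

**Checks that disagreed or were weak:**
- The automatic circle fit locked onto the wrong edge for the small cup and gave 0.090 m. I used centres read by eye instead, two of the three being mine.
- The large cup's two rays missed each other by 1.7 mm each.
- Cup uprightness was judged only from the pictures and the rim fits, not measured.
- In the last top view the brush was not detected, probably hidden under the arm, and the tin's patch had changed, probably shadow. The scene view matched the tin at 0.998 with no shift.
- The scene matches for the bottle (0.50) and the ski tool (0.63) showed no shift but were poor. I put that down to changed shadows and surroundings.

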